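Click the wide socket onto the torque tester's square drive

ROBOT

A 6-joint arm with a two-finger parallel gripper is mounted at the origin on a cart in front of the work surface, level with it; the furniture and walls round the work are solid. World frame = base frame: x ahead of the robot, y to its left, z up, the work surface at z = 0. Lengths are in m, angles in degrees, forces in N, time in s.
With the tool pointing down it reaches from about 0.4 to 0.825 m from the base axis. Payload 7 kg.
Tool frame: the origin (TCP) lies at the very end of the fingers, on their centre line; the grasp point (between the pads) lies 19 mm behind it (ctrl.hold_point_z is the distance from the TCP to the grasp point, in m); z points along the fingers, y is the line along which they close (so a half turn about z gives the same grasp; the last joint's range is limited). The gripper opens to 88 mm and grips with 3 to 60 N. Pads are 19 mm wide; open, the fingers measure 130 mm over their backs; the gripper's body (78 mm by 193 mm) begins 47 mm behind the grasp point.
Start: joints at [80.564, 20.546, 0.682, 0, -70.136, -16.507], TCP at [0.295, 0.607, 0.201] pointing down, gripper open.
Joint ranges: [-176.03, 176.03], [-82.01, 121.73], [-58.28, 71.71], [-173.87, 95.51], [-174.79, -0.11], [-173.66, 173.66]. Speed limits (degrees/s): [136.94, 136.94, 172.46, 180, 180, 180].

INTERFACE

Orientations are given as [roll, pitch, yaw] about the fixed x, y, z axes, in that order (R = Rz(yaw) Ry(pitch) Rx(roll)).
In Python, from plant import sensors, viewer, workorder, ctrl gives the robot as it stands.
- The arm moves only by the shell command python3 -m pendant 'ROWS'. ROWS is JSON, a list of rows, each a list of 3 entries, a list of its own where there are three numbers: the opening, from -1 (shut) to 1 (fully open), so that 0 is half open, then the shift along the tool's x, y, z in m, then the turn, a rotation vector about the tool's x, y, z in degrees. A call has 1 to 10 rows; each row is the pose to reach, as a shift and turn from the pose commanded when the call began, along the tool's axes at that moment; what a row does not reach only later rows make up. A row lasts 1/12 s, in which the tool goes at most 41.7 mm and 7.16 degrees, less where a joint would pass 70% of its speed; a pose out of reach is approached as far as the arm can. A call with a gripper value outside its range is refused whole. The fingers move at their own pace and stop on an object; the grip force is fixed at half the most. Time passes only in rows, so rows that repeat a pose let the fingers close. It gives the time, the measured TCP pose, the force, the opening and the grip force at its end, in the units of the state.
- sensors.get_obs(): the state, without advancing time (a new reading comes with each control period).
- viewer.snapshot(name): name is "scene" or "top" or "wrist"; returns the picture (480x640x3 uint8, red, green, blue); there is no depth.
- viewer.camera_params(name): a dict with "fx", "fy", "cx", "cy" (pixels), "dist" ([k1, k2, p1, p2, k3] as OpenCV has them; the pictures are not rectified), "extrinsics" (4x4, takes a point from world to camera coordinates). Camera axes: x right, y up, looking along -z (the intrinsics and any distortion apply to the point x, -y, -z); pixel columns grow to the right and rows downward; lengths in m; the calibration is good to about 2 mm. A picture is of the moment at which its call begins: read the wrist's pose just before it. camera_params takes no time and is no camera call; for the wrist camera it gives the pose at the moment of the call.
- workorder.close_job(): hands the job in; it is judged then, once.
The state is a dict: "clock": time; "joint_pos": joint angles; "qvel": joint speeds; "tau": joint torques, N m; "tool_pos": TCP position; "orientation": TCP orientation; "force": force on the tool from outside, world axes, zero at the start; "moment": the same for the moment, N m; "opening": finger opening in m; "gripper_force": force on a finger pad.
Only numpy, scipy, OpenCV 4.12 (cv2) and the standard library are available. Lean on these libraries where they do the work, as an engineer would, in place of code of your own. Each camera call takes 0.05 s, during which the arm holds its last target. There are 200 camera calls.

TASK

Pick out the widest of the three steel sockets, set it upright on the torque tester's square drive, feel for the angle at which the square lets it drop on, and push it straight down until the spring balls click and it stands fully home on the flange; then let go. Press gently: the contact forces on the tester must never add up to more than 60 newtons. Leave the other two sockets and the loose things round the work where they are.

Things in the scene. Friction and masses are not known exactly. Their poses are not given: they have to be found in the camera images.
- wide_socket_mid (a point): Centre (half-way up) of the wide steel socket: upright round tube 36 mm in diameter, 50 mm tall, about 0.2 kg, standing free on the bench, hexagon opening on top, square hole in its underside (25 mm below this point). z points up its axis, x and y are square to the sides of the hole; small dark dots low on the outside mark the middles of those four sides.
- slim_socket_mid (a point): Centre of another steel socket, 25 mm in diameter and 50 mm tall, standing on the bench; too narrow for the drive. To be left alone.
- long_socket_mid (a point): Centre of a third steel socket, 29 mm in diameter and 66 mm tall, standing on the bench; too narrow for the drive. To be left alone.
- drive_tip (a point): Middle of the top of the tester's upright square drive: 16 mm square, 21 mm tall, its top 2 mm tapered to 12.4 mm square. These axes are those of the box (x towards the display, z up), NOT of the square: the square stands turned up to 38 degrees either way from them about z; this angle is not measured but can be seen from above or found by feel. It is stiff to turn (1.5 N m).
- drive_seat (a point): Centre of the top of the round steel flange (48 mm in diameter) at the foot of the drive, 21 mm below drive_tip and 54 mm above the bench. The socket's underside rests here when home (wide_socket_mid is then 25 mm above this point). At a wrong angle the socket sinks only 2 to 4 mm over the drive's tip, deepest as the angle comes right; at the right one it drops on to the balls.
- tester: Torque tester: fixed grey box about 130 x 100 x 46 mm; origin on the bench under the drive's axis, x towards the display. The drive stands on the middle line, 45 mm from the near face; a black display hump begins 38 mm beyond the drive's axis and reaches 70 mm above the bench.
- cutters: Small cutters with green handles: bystander.
- cleaner: Tip cleaner with a beige dome, 45 mm wide, 61 mm tall: bystander.
- brick: Small black block with a yellow line, 26 x 46 x 16 mm: bystander.
- wide_socket: The wide socket as a body; origin at the centre of its underside, axes as for wide_socket_mid. The square hole is 17 mm wide and 24 mm deep, with a lead-in chamfer 1.8 mm wide and 2 mm deep at the mouth and a dimple in the middle of each of its four walls, 11 mm above the underside, so that four angles of the socket, a quarter turn apart, are equally good.
- slim_socket: The slim socket as a body; origin at the centre of its underside.
- long_socket: The long socket as a body; origin at the centre of its underside.
- heatsink: Small grey finned heat sink, 30 x 34 x 15 mm: bystander.
- plug: Small white plug, 20 x 41 x 14 mm: bystander.
- ball_a (a joint): Spring ball in one side of the drive, 11 mm above the flange: how far it is pressed in (m); 0 = out, standing 2.1 mm proud of the side. The socket's mouth rests on the two balls with its underside 12 mm above the flange; a steady push of about 12 N forces them in by 1 to 1.6 mm, they slide along the hole's walls, then spring out into the socket's dimples (the click) just before it comes home.
- ball_b (a joint): The second spring ball, in the opposite side of the drive; the same as ball_a.
Mind the look-alikes: they are no part of the job. What is shaped like the wide_socket but green or purple is not meant.

How it is judged:
By the outcome, as a careful person would: the job done as asked, in the order asked, and still so for the second after the job is handed in, with the robot touching nothing.
It also fails if it takes over 72 s, if anything falls off the work surface, if the arm or the gripper's body presses on something with over 40 N, if the wrist force passes 120 N, or if a joint passes its speed limit or range.

## Working session

There is one attempt and no reset: what is moved stays moved. The work goes in short steps, Python scripts to look and compute and a shell command to move; the robot and the scene stay as the last step left them, time stands still between calls to the robot, and variables do not carry over. Pictures are saved under pics/ and viewed, at most 10 in all, crops included, and the job is handed in when it is done.

```bash
mkdir -p pics; python3 - <<'E'
from plant import sensors, viewer, ctrl
import cv2
print(sensors.get_obs(), ctrl.hold_point_z)
for n in("scene","top"):
    cv2.imwrite(f"pics/{n}1.png",viewer.snapshot(n)[:,:,::-1]); print(n,viewer.camera_params(n))
E
```

```text
{'clock': 0.0, 'joint_pos': array([ 8.05643649e+01,  2.05909144e+01,  6.33468591e-01, -2.00881222e-02,
       -7.01352203e+01, -1.65086486e+01]), 'qvel': array([ 0.10480083, -0.00383828, -0.02360961, -0.0151629 , -0.03215435,
        0.05525142]), 'tau': array([-1.41306173e-03, -5.82718527e+01,  2.93050110e+01,  6.99699014e+00,
        6.95468858e-03, -1.54247537e-04]), 'tool_pos': array([0.29508736, 0.60649161, 0.20032638]), 'orientation': array([ 1.79905787e+02, -8.22894660e-03, -2.59511181e+01]), 'force': array([ 0.86457329,  0.35396583, -0.10293028]), 'moment': array([-0.00227604,  0.01258816,  0.02701483]), 'gripper_force': 0.0, 'opening': 0.08789205044247639} 0.0188
scene {'fx': 570.3863995720858, 'fy': 570.3863995720858, 'cx': 321.41750188116333, 'cy': 241.10329341441232, 'dist': array([-0.04163903,  0.        ,  0.        ,  0.        ,  0.        ]), 'extrinsics': array([[ 0.6963678 , -0.71753933,  0.01446343, -0.37744378],
       [ 0.48810607,  0.48828601,  0.72341499, -0.36461031],
       [-0.526141  , -0.49670322,  0.69026195, -1.28589928],
       [ 0.        ,  0.        ,  0.        ,  1.        ]])}
top {'fx': 457.81314471450037, 'fy': 457.81314471450037, 'cx': 320.62146202539407, 'cy': 239.94646731564572, 'dist': array([-0.01684236,  0.        ,  0.        ,  0.        ,  0.        ]), 'extrinsics': array([[-0.00684185, -0.9999586 , -0.00599867,  0.02420118],
       [ 0.99607893, -0.00734419,  0.08816361, -0.551159  ],
       [-0.08820402, -0.00537194,  0.99608794, -1.37877393],
       [ 0.        ,  0.        ,  0.        ,  1.        ]])}
```

View pics/top1.png

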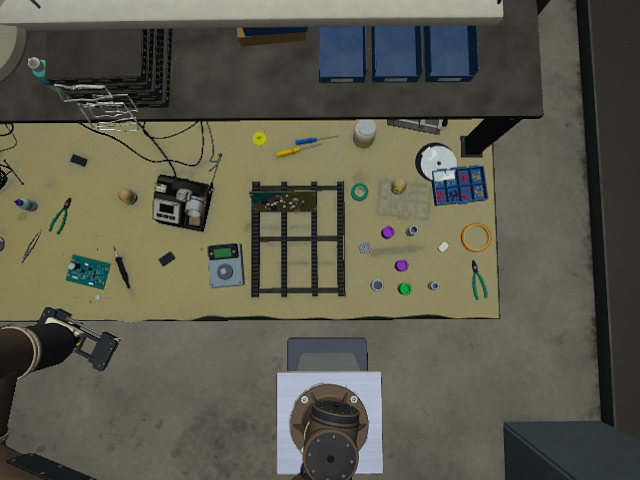

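View pics/scene1.png

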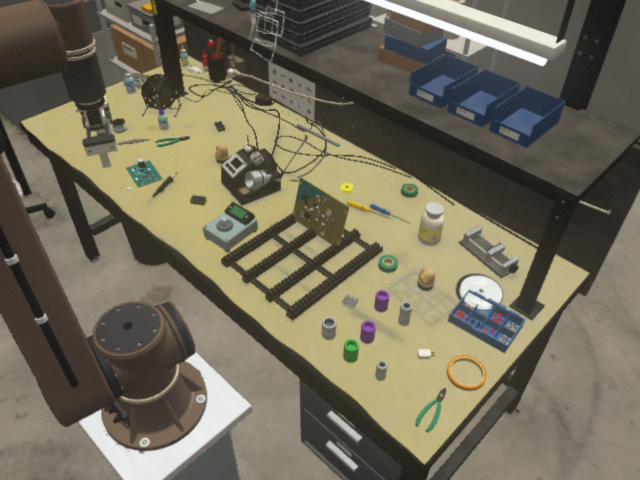

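Top view: the grey sockets are at (377,286), (412,231) and (434,286). The first has the largest diameter, so it fits "wide". Green (405,289) and purple (388,232), (402,265) are look-alikes. The tester's drive is at about (225,271).

```bash
cat > h.py <<'E'
import numpy as np, cv2
from plant import sensors, viewer
from scipy.spatial.transform import Rotation as R
def K(p): return np.array([[p['fx'],0,p['cx']],[0,p['fy'],p['cy']],[0,0,1]])
def p2w(p,uv,z):
    x,y=cv2.undistortPoints(np.array([[uv]],float),K(p),p['dist'])[0,0]
    E=p['extrinsics']; d=E[:3,:3].T@[x,-y,-1]; c=-E[:3,:3].T@E[:3,3]
    return c+d*(z-c[2])/d[2]
def w2p(p,w):
    E=p['extrinsics']; c=E[:3,:3]@np.asarray(w,float)+E[:3,3]
    return cv2.projectPoints(np.array([[c[0],-c[1],-c[2]]]),np.zeros(3),np.zeros(3),K(p),p['dist'])[0][0,0]
def to_tool(w,o=None):
    o=o or sensors.get_obs(); return R.from_euler('xyz',o['orientation'],degrees=True).inv().apply(np.asarray(w)-o['tool_pos'])
E
python3 - <<'E'
from h import *
p=viewer.camera_params('top')
for n,uv,z in(("wide",(377,285.5),.05),("green",(405,289),.05),("slim",(434,286),.05),("long",(412,231),.066),("drive",(225,271),.075),("boxTL",(208,245),.06),("boxTR",(242,244),.06),("boxBL",(211,287),.046),("boxBR",(243,285),.046)):
    print(n,p2w(p,uv,z))
a=cv2.imread('pics/top1.png')[215:305,195:450]; b=cv2.imread('pics/scene1.png')[280:390,300:440]
a=cv2.resize(a,None,fx=3,fy=3,interpolation=2); b=cv2.resize(b,(382,300),interpolation=2)
o=np.zeros((570,765,3),np.uint8);o[:270]=a;o[270:,:382]=b
c=cv2.imread('pics/scene1.png')[195:260,190:270];o[270:,385:754]=cv2.resize(c,(369,300),interpolation=2)
cv2.imwrite('pics/crop1.png',o)
E
```

```text
wide [ 0.41145871 -0.14702231  0.05      ]
green [ 0.40046994 -0.23026279  0.05      ]
slim [ 0.40871771 -0.31694492  0.05      ]
long [ 0.57236947 -0.25219059  0.066     ]
drive [0.45718259 0.30200108 0.075     ]
boxTL [0.53547367 0.35710233 0.06      ]
boxTR [0.53773503 0.25518749 0.06      ]
boxBL [0.41020777 0.3497937  0.046     ]
boxBR [0.41559076 0.25368937 0.046     ]
```

View pics/crop1.png

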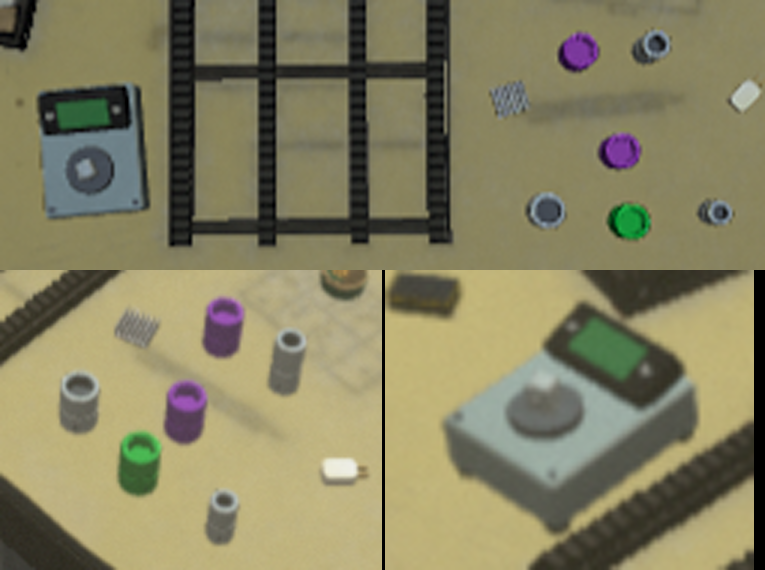

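Confirmed in the crop: the wide socket is the grey one at crop (547,210), the thickest of the greys; slim is at (717,212) and long at (655,45). I'll move over the tester first to look with the wrist camera.

```bash
python3 -m pendant '[[0.4,[0.03,0.026,-0.02],[0,0,-4]],[0.4,[0.06,0.053,-0.04],[0,0,-8]],[0.4,[0.09,0.08,-0.05],[0,0,-13]],[0.4,[0.12,0.105,-0.05],[0,0,-18]],[0.4,[0.15,0.131,-0.05],[0,0,-22]],[0.4,[0.18,0.158,-0.05],[0,0,-26]],[0.4,[0.21,0.184,-0.05],[0,0,-26]],[0.4,[0.242,0.212,-0.05],[0,0,-26]],[0.4,[0.242,0.212,-0.05],[0,0,-26]],[0.4,[0.242,0.212,-0.05],[0,0,-26]]]'
python3 - <<'E'
from h import *
p=viewer.camera_params('wrist');print(p, sensors.get_obs()['qvel'])
cv2.imwrite('pics/w1.png',viewer.snapshot('wrist')[:,:,::-1]);print(w2p(p,[.457,.302,.075]))
E
```

```text
clock: 0.93
tool_pos: [0.4208, 0.3084, 0.2515]
orientation: [-180.0, -0.0, -0.1]
force: [0.7, 0.6, -0.2]
opening: 0.0614
gripper_force: 0.0
{'fx': 425.05086682925173, 'fy': 425.05086682925173, 'cx': 319.12485071108085, 'cy': 238.86395782084236, 'dist': array([-0.05065293,  0.        ,  0.        ,  0.        ,  0.        ]), 'extrinsics': array([[-3.49284137e-03, -9.99993754e-01, -5.41137125e-04,
         3.09453804e-01],
       [ 9.50915571e-01, -3.15397052e-03, -3.09434371e-01,
        -3.44712234e-01],
       [ 3.09430731e-01, -1.59538089e-03,  9.50920647e-01,
        -5.68412728e-01],
       [ 0.00000000e+00,  0.00000000e+00,  0.00000000e+00,
         1.00000000e+00]])} [ 2.38117284  1.2737245   1.13693334 -0.07780206  0.35055728 -1.08611368]
[326.05708172 160.59788757]
```

View pics/w1.png

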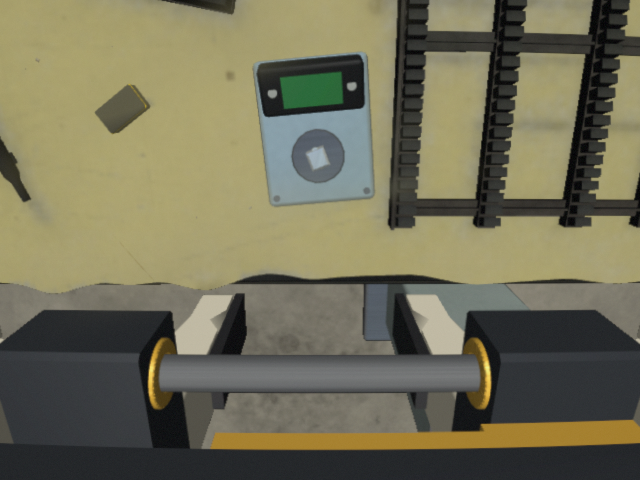

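The wrist view shows the tester with its drive tip at about (317,157), turned relative to the box. I'll go a bit closer for its angle.

```bash
python3 -m pendant '[[0.4,[-0.01,0.002,0.03],[0,0,0]],[0.4,[-0.02,0.004,0.06],[0,0,0]],[0.4,[-0.03,0.006,0.09],[0,0,0]],[0.4,[-0.04,0.006,0.13],[0,0,0]],[0.4,[-0.04,0.006,0.13],[0,0,0]],[0.4,[-0.04,0.006,0.13],[0,0,0]],[0.4,[-0.04,0.006,0.13],[0,0,0]]]'
python3 - <<'E'
from h import *
import json
o=sensors.get_obs()
p=viewer.camera_params('wrist')
im=viewer.snapshot('wrist')[:,:,::-1]
cv2.imwrite('pics/w2.png',im);u,v=w2p(p,[.457,.302,.075]).astype(int);print(o['tool_pos'],u,v)
json.dump({k:np.asarray(x).tolist() for k,x in p.items()},open('p2.json','w'))
u0,v0=u-75,max(v-60,0); print(u0,v0)
cv2.imwrite('pics/w2c.png',cv2.resize(im[v0:v0+112,u0:u0+150],None,fx=5.33,fy=5.33,interpolation=cv2.INTER_CUBIC))
E
```

```text
clock: 1.57
tool_pos: [0.381, 0.3063, 0.1227]
orientation: [-180.0, -0.1, 0.2]
force: [0.1, 0.1, 0.3]
opening: 0.0612
gripper_force: 0.0
[0.38102238 0.30626378 0.12273527] 326 117
251 57
```

View pics/w2c.png

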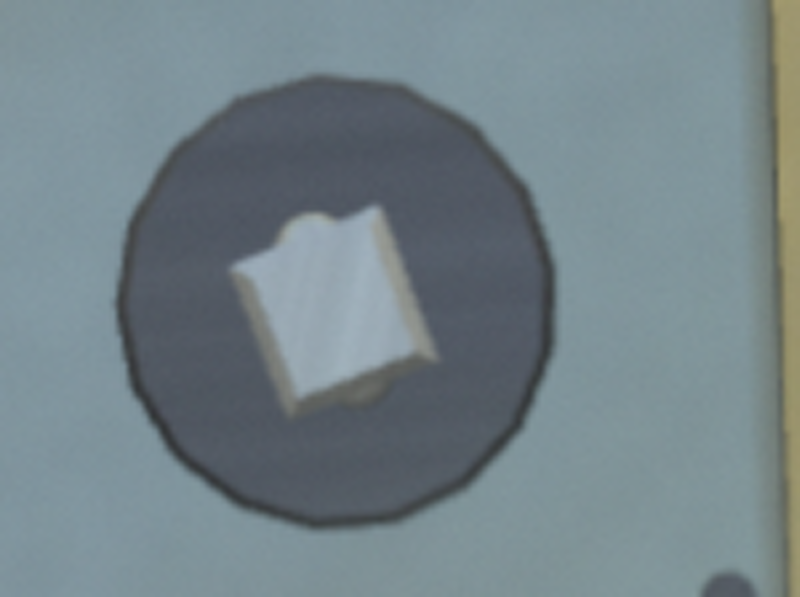

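The crop shows the drive square with corners at (232,268), (378,207), (437,360), (290,415), and the flange centred at about (335,301).

```bash
python3 - <<'E'
from h import *
import json
p=json.load(open('p2.json'));p={k:np.array(v) if isinstance(v,list) else v for k,v in p.items()}
f=lambda q:(251+(q[0]+.5)/5.33-.5,57+(q[1]+.5)/5.33-.5)
c=np.array([p2w(p,f(q),.073) for q in((232,268),(378,207),(437,360),(290,415))])
print(c,c.mean(0)); 
for i in range(4):
    d=c[(i+1)%4]-c[i];print(np.degrees(np.arctan2(d[1],d[0]))%90,np.linalg.norm(d))
print('flange',p2w(p,f((335,301)),.054))
print('wide',[to_tool([.411,-.147,z]) for z in (.02,)])
E
```

```text
[[0.46223985 0.31899983 0.073     ]
 [0.46800476 0.30465058 0.073     ]
 [0.45345114 0.2987304  0.073     ]
 [0.44806125 0.31339519 0.073     ]] [0.45793925 0.308944   0.073     ]
21.88815606462599 0.015463993522537961
22.13569572132161 0.015711669300852476
20.180355135839406 0.015623921421788084
21.568314962783916 0.015246130862303049
flange [0.45864375 0.30912779 0.054     ]
wide [array([0.02832065, 0.45382072, 0.10231947])]
```

```bash
python3 -m pendant '[[0.4,[0,0.01,-0.03],[0,0,0]],[0.4,[0,0.04,-0.06],[0,0,0]],[0.4,[0,0.08,-0.08],[0,0,0]],[0.4,[0,0.12,-0.08],[0,0,0]],[0.4,[0,0.16,-0.08],[0,0,0]],[0.4,[0,0.20,-0.08],[0,0,0]],[0.4,[0,0.24,-0.08],[0,0,0]],[0.4,[0,0.28,-0.08],[0,0,0]],[0.4,[0,0.32,-0.08],[0,0,0]],[0.4,[-0.01,0.36,-0.08],[0,0,0]]]'
python3 -m pendant '[[0.4,[0,0.04,0],[0,0,0]],[0.4,[-0.01,0.08,0.02],[0,0,0]],[0.4,[-0.01,0.093,0.04],[0,0,0]],[0.4,[-0.01,0.093,0.04],[0,0,0]],[0.4,[-0.01,0.093,0.04],[0,0,0]],[0.4,[-0.01,0.093,0.04],[0,0,0]]]'
python3 - <<'E'
from h import *
import json
o=sensors.get_obs()
p=viewer.camera_params('wrist')
im=viewer.snapshot('wrist')[:,:,::-1]
cv2.imwrite('pics/w3.png',im);u,v=w2p(p,[.411,-.147,.05]).astype(int);print(o['tool_pos'],u,v)
json.dump({k:np.asarray(x).tolist() for k,x in p.items()},open('p3.json','w'))
u0,v0=u-75,max(v-60,0); print(u0,v0)
cv2.imwrite('pics/w3c.png',cv2.resize(im[v0:v0+112,u0:u0+150],None,fx=5.33,fy=5.33,interpolation=cv2.INTER_CUBIC))
E
```

```text
clock: 2.45
tool_pos: [0.3726, -0.057, 0.204]
orientation: [-179.9, -0.3, 0.1]
force: [1.3, -0.8, 0.7]
opening: 0.0616
gripper_force: 0.0
clock: 2.95
tool_pos: [0.3622, -0.1486, 0.1631]
orientation: [180.0, -0.2, 0.0]
force: [-0.2, 0.1, -0.5]
opening: 0.061
gripper_force: 0.0
[ 0.36217056 -0.1486269   0.16312666] 315 154
240 94
```

View pics/w3c.png

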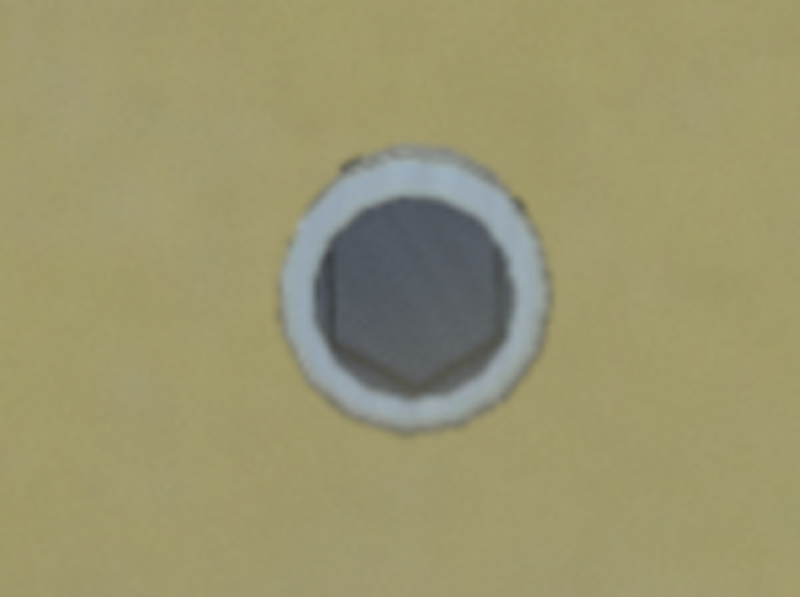

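The crop shows the socket's rim centred at about (416,293), with two dark dots peeking out at (352,160) and (520,204).

```bash
python3 - <<'E'
from h import *
import json
p=json.load(open('p3.json'));p={k:np.array(v) if isinstance(v,list) else v for k,v in p.items()}
f=lambda q:(240+(q[0]+.5)/5.33-.5,94+(q[1]+.5)/5.33-.5)
c=p2w(p,f((416,293)),.05);print(c, p2w(p,f((283,293)),.05)-c,p2w(p,f((416,157)),.05)-c)
for z in(.004,.008,.012):
  for q in((352,160),(520,204)):
    d=p2w(p,f(q),z)-c;print(z,np.linalg.norm(d[:2]),np.degrees(np.arctan2(d[1],d[0])))
print(to_tool([c[0],c[1],.016]), sensors.get_obs()['tool_pos'])
E
```

```text
[ 0.41536736 -0.14823334  0.05      ] [2.32201517e-05 1.71201286e-02 0.00000000e+00] [ 1.70147334e-02 -2.77161410e-05  0.00000000e+00]
0.004 0.017360661402094333 33.13814419397696
0.004 0.017250468417722226 -61.5160075765633
0.008 0.01744883693459064 32.46977962347621
0.008 0.017230674586528244 -60.49953575318225
0.012 0.017539362774605518 31.808225049605678
0.012 0.017216315329862574 -59.481047278490266
[5.26468624e-02 8.96423500e-05 1.47232540e-01] [ 0.36225659 -0.14821347  0.16306586]
```

```bash
python3 -m pendant '[[0.4,[0.03,0,0.02],[0,0,0]],[0.4,[0.053,0,0.04],[0,0,0]],[0.4,[0.053,0,0.07],[0,0,0]],[0.4,[0.053,0,0.10],[0,0,0]],[0.4,[0.053,0,0.13],[0,0,0]],[0.4,[0.053,0,0.147],[0,0,0]],[0.4,[0.053,0,0.147],[0,0,0]],[0.4,[0.053,0,0.147],[0,0,0]]]'
python3 -m pendant '[[-0.4,[0,0,0],[0,0,0]],[-0.4,[0,0,0],[0,0,0]],[-0.4,[0,0,0],[0,0,0]],[-0.4,[0,0,0],[0,0,0]],[-0.4,[0,0,0],[0,0,0]],[-0.4,[0,0,0],[0,0,0]],[-0.4,[0,0,0],[0,0,0]],[-0.4,[0,0,0],[0,0,0]]]'
```

```text
clock: 3.67
tool_pos: [0.4146, -0.1477, 0.0148]
orientation: [180.0, 0.0, 0.2]
force: [1.4, -0.8, 0.9]
opening: 0.0611
gripper_force: 0.0
clock: 4.33
tool_pos: [0.4145, -0.1485, 0.015]
orientation: [-180.0, -0.1, 0.1]
force: [-0.5, 1.4, 8.3]
opening: 0.0347
gripper_force: 30.0
```

```bash
python3 -m pendant '[[-0.4,[0,0,-0.02],[0,0,0]],[-0.4,[0,0,-0.05],[0,0,0]],[-0.4,[0,0,-0.08],[0,0,0]],[-0.4,[0,0,-0.11],[0,0,0]],[-0.4,[0,0,-0.14],[0,0,0]],[-0.4,[0,-0.02,-0.16],[0,0,0]],[-0.4,[0,-0.05,-0.16],[0,0,0]],[-0.4,[0,-0.08,-0.16],[0,0,2]],[-0.4,[0,-0.11,-0.16],[0,0,5]],[-0.4,[0,-0.14,-0.16],[0,0,9.6]]]'
python3 - <<'E'
from h import *
import json
o=sensors.get_obs();p=viewer.camera_params('wrist')
im=viewer.snapshot('wrist')[:,:,::-1]
R0=R.from_euler('xyz',o['orientation'],degrees=True)
c=R0.apply([0,0,-.035])+o['tool_pos'];u,v=w2p(p,c).astype(int);print(o['tool_pos'],o['orientation'],u,v,o['force'])
u0,v0=u-75,v-60; print(u0,v0)
json.dump([{k:np.asarray(x).tolist() for k,x in p.items()},o['tool_pos'].tolist(),o['orientation'].tolist()],open('p4.json','w'))
cv2.imwrite('pics/w4.png',im)
cv2.imwrite('pics/w4c.png',cv2.resize(im[v0:v0+112,u0:u0+150],None,fx=5.33,fy=5.33,interpolation=cv2.INTER_CUBIC))
E
```

```text
clock: 5.17
tool_pos: [0.4126, -0.0076, 0.1742]
orientation: [-180.0, 0.0, -9.7]
force: [0.9, -0.2, -2.2]
opening: 0.035
gripper_force: 30.0
[ 0.4126206  -0.00757901  0.1741982 ] [-1.79980966e+02  1.63269522e-02 -9.72377568e+00] 317 326 [ 0.86527905 -0.23596672 -2.18916633]
242 266
```

View pics/w4c.png

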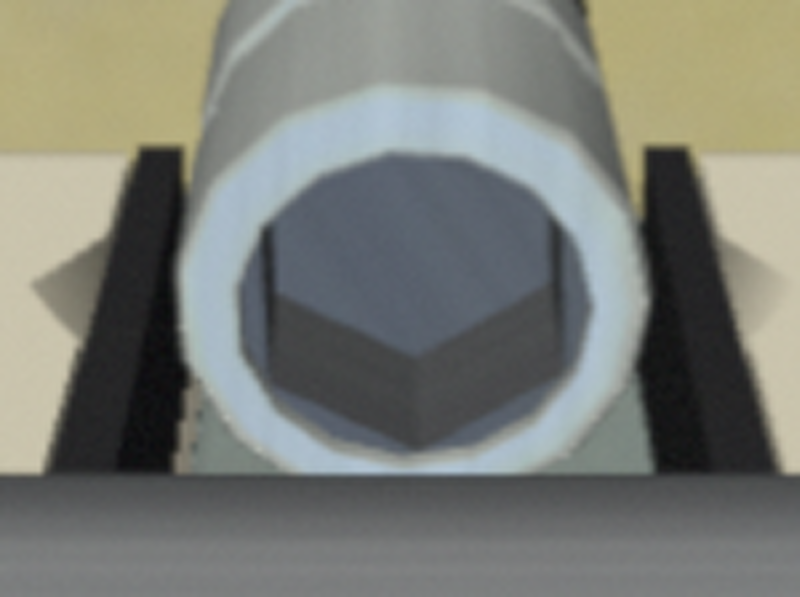

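```bash
python3 - <<'E'
from h import *
import json
from scipy.optimize import least_squares
p,t,o=json.load(open('p4.json'));p={k:np.array(v) if isinstance(v,list) else v for k,v in p.items()}
f=lambda q:np.array((242+(q[0]+.5)/5.33-.5,266+(q[1]+.5)/5.33-.5))
R0=R.from_euler('xyz',o,degrees=True); a=np.linspace(0,2*np.pi,90)
def circ(tx,ty,h,r):
    q=np.array([w2p(p,R0.apply([tx+r*np.cos(i),ty+r*np.sin(i),-h])+t) for i in a]);return q
L,Rr,T=f((182,0))[0],f((645,0))[0],f((0,87))[1]
l,r_,tp,b=f((241,0))[0],f((592,0))[0],f((0,152))[1],f((0,452))[1]
for h in(.034,.035,.036):
  def g(x):
    A=circ(x[0],x[1],h,x[2]);B=circ(x[0],x[1],h,x[3])
    return [A[:,0].min()-L,A[:,0].max()-Rr,A[:,1].min()-T,B[:,0].min()-l,B[:,0].max()-r_,B[:,1].min()-tp,B[:,1].max()-b]
  s=least_squares(g,[0,0,.018,.013]);print(h,s.x*1000,s.fun.round(1))
E
```

```text
0.034 [ 1.09990596  0.74297433 17.21166251 12.75035702] [-0.   0.6  0.6  0.2 -0.8 -0.9  0.3]
0.035 [ 1.65900436  0.74282623 17.09577463 12.66450756] [-0.   0.6  0.6  0.2 -0.8 -0.9  0.3]
0.036 [ 2.21810276  0.74267812 16.97988676 12.57865811] [-0.   0.6  0.6  0.2 -0.8 -0.9  0.3]
```

```bash
python3 -m pendant '[[-0.4,[-0.001,-0.035,0],[0,0,0]],[-0.4,[-0.002,-0.07,0],[0,0,0]],[-0.4,[-0.003,-0.105,0],[0,0,0]],[-0.4,[-0.004,-0.14,0],[0,0,0]],[-0.4,[-0.005,-0.175,0],[0,0,0]],[-0.4,[-0.006,-0.21,0],[0,0,0]],[-0.4,[-0.007,-0.245,0],[0,0,0]],[-0.4,[-0.008,-0.28,0],[0,0,0]],[-0.4,[-0.009,-0.31,0.01],[0,0,0]],[-0.4,[-0.009,-0.32,0.03],[0,0,0]]]'
python3 -m pendant '[[-0.4,[0,0,0],[0,0,0]],[-0.4,[0,0,0.015],[0,0,0]],[-0.4,[0,0,0.03],[0,0,0]],[-0.4,[0,0,0.03],[0,0,0]],[-0.4,[0,0,0.03],[0,0,0]],[-0.4,[0,0,0.03],[0,0,0]]]'
python3 - <<'E'
from h import *
o=sensors.get_obs();print(o['tool_pos'],o['orientation'],o['force'],to_tool([.457,.310,o['tool_pos'][2]],o))
E
```

```text
clock: 6.05
tool_pos: [0.4593, 0.3133, 0.1454]
orientation: [-179.8, -0.2, -9.4]
force: [1.3, -0.1, -1.9]
opening: 0.0347
gripper_force: 30.0
clock: 6.55
tool_pos: [0.458, 0.3083, 0.1152]
orientation: [-180.0, -0.0, -9.6]
force: [-0.4, -0.7, -2.6]
opening: 0.0351
gripper_force: 30.0
[0.45800896 0.30829471 0.1151986 ] [-1.79979312e+02 -2.89496598e-02 -9.55371099e+00] [-0.39588559 -0.73795127 -2.56980375] [-1.27799682e-03 -1.51417588e-03 -9.89947810e-08]
```

```bash
python3 -m pendant '[[-0.4,[-0.0013,-0.0015,0.01],[0,0,0]],[-0.4,[-0.0013,-0.0015,0.02],[0,0,0]],[-0.4,[-0.0013,-0.0015,0.022],[0,0,0]],[-0.4,[-0.0013,-0.0015,0.022],[0,0,0]],[-0.4,[-0.0013,-0.0015,0.022],[0,0,0]]]'
for i in 1 2; do python3 -m pendant '[[-0.4,[0,0,0.001],[0,0,0]],[-0.4,[0,0,0.002],[0,0,0]],[-0.4,[0,0,0.002],[0,0,0]],[-0.4,[0,0,0.002],[0,0,0]]]'; done
```

```text
clock: 6.97
tool_pos: [0.4566, 0.3101, 0.0921]
orientation: [180.0, 0.0, -9.5]
force: [0.4, -0.0, -1.7]
opening: 0.0348
gripper_force: 30.0
clock: 7.3
tool_pos: [0.4567, 0.3103, 0.0904]
orientation: [-180.0, -0.0, -9.5]
force: [-0.2, -1.2, -3.0]
opening: 0.0348
gripper_force: 30.0
clock: 7.63
tool_pos: [0.4566, 0.3101, 0.0882]
orientation: [180.0, 0.0, -9.5]
force: [-0.4, -1.0, -2.3]
opening: 0.0347
gripper_force: 30.0
```

```bash
for i in 1 2 3; do python3 -m pendant '[[-0.4,[0,0,0.0005],[0,0,0]],[-0.4,[0,0,0.001],[0,0,0]],[-0.4,[0,0,0.001],[0,0,0]]]'|grep -E 'tool_pos|^force'; done
```

```text
tool_pos: [0.4566, 0.3101, 0.0872]
force: [0.4, -0.8, -2.3]
tool_pos: [0.4567, 0.31, 0.0863]
force: [-0.0, 0.2, -2.0]
tool_pos: [0.4565, 0.3099, 0.0851]
force: [0.7, -2.3, -2.1]
```

```bash
for i in 1 2 3 4; do python3 -m pendant '[[-0.4,[0,0,0.0005],[0,0,0]],[-0.4,[0,0,0.001],[0,0,0]],[-0.4,[0,0,0.001],[0,0,0]]]'|grep -E 'tool_pos|^force'; done
```

```text
tool_pos: [0.4565, 0.3099, 0.084]
force: [0.7, -2.7, -2.7]
tool_pos: [0.4566, 0.31, 0.0831]
force: [0.9, -3.5, -2.9]
tool_pos: [0.4566, 0.31, 0.0821]
force: [1.0, -3.6, -2.5]
tool_pos: [0.4565, 0.3099, 0.0812]
force: [1.3, -3.6, -1.2]
```

```bash
for i in 1 2 3 4; do python3 -m pendant '[[-0.4,[0,0.0001,0.0003],[0,0,0]],[-0.4,[0,0.0001,0.0005],[0,0,0]],[-0.4,[0,0.0001,0.0005],[0,0,0]]]'|grep -E 'tool_pos|^force'; done; python3 -c "
from h import *
print(sensors.get_obs()['moment'])"
```

```text
tool_pos: [0.4566, 0.3099, 0.0808]
force: [0.4, -5.5, 0.5]
tool_pos: [0.4567, 0.31, 0.0805]
force: [-0.5, -5.0, 2.2]
tool_pos: [0.4568, 0.3099, 0.0802]
force: [0.0, -5.1, 5.4]
tool_pos: [0.457, 0.3099, 0.08]
force: [-0.4, -4.7, 5.2]
[-2.16923067  0.06168806 -0.03296446]
```

```bash
for i in 1 2 3 4 5 6; do python3 -m pendant '[[-0.4,[0,0.0001,0.0003],[0,0,0]],[-0.4,[0,0.0001,0.0005],[0,0,0]],[-0.4,[0,0.0001,0.0005],[0,0,0]]]'|grep -E 'tool_pos|^force'; done
```

```text
tool_pos: [0.457, 0.31, 0.0795]
force: [0.1, -4.5, 5.1]
tool_pos: [0.4571, 0.3101, 0.079]
force: [0.1, -4.2, 4.8]
tool_pos: [0.4568, 0.3099, 0.0781]
force: [0.7, -4.4, 2.7]
tool_pos: [0.4565, 0.3098, 0.0771]
force: [0.5, -2.2, 0.6]
tool_pos: [0.4565, 0.3096, 0.0766]
force: [0.3, -0.8, -0.7]
tool_pos: [0.4565, 0.3095, 0.0762]
force: [0.7, -0.0, -0.4]
```

```bash
for i in 1 2 3 4 5 6 7 8; do python3 -m pendant '[[-0.4,[0,0,0.0004],[0,0,0]],[-0.4,[0,0,0.0008],[0,0,0]],[-0.4,[0,0,0.0008],[0,0,0]]]'|grep -E 'tool_pos|^force'; done
```

```text
tool_pos: [0.4565, 0.3094, 0.0754]
force: [0.5, 0.1, -1.0]
tool_pos: [0.4565, 0.3093, 0.0745]
force: [1.2, 1.1, -2.2]
tool_pos: [0.4565, 0.3093, 0.0737]
force: [2.1, 1.4, -2.5]
tool_pos: [0.4563, 0.3092, 0.0727]
force: [2.2, 1.8, -5.2]
tool_pos: [0.4563, 0.3091, 0.0719]
force: [2.0, 1.9, -7.0]
tool_pos: [0.4564, 0.3091, 0.0712]
force: [2.9, 2.7, -6.6]
tool_pos: [0.4564, 0.309, 0.0706]
force: [3.2, 0.3, -4.8]
tool_pos: [0.4565, 0.3093, 0.07]
force: [2.2, 0.3, -3.2]
```

```bash
for i in 1 2 3 4 5; do python3 -m pendant '[[-0.4,[0,0,0.0003],[0,0,0]],[-0.4,[0,0,0.0005],[0,0,0]],[-0.4,[0,0,0.0005],[0,0,0]]]'|grep -E 'tool_pos|^force'; done
```

```text
tool_pos: [0.4565, 0.3093, 0.0695]
force: [1.4, 1.2, -2.5]
tool_pos: [0.4567, 0.3093, 0.0692]
force: [2.3, -0.9, 1.0]
tool_pos: [0.457, 0.3094, 0.0691]
force: [2.4, -1.1, 5.7]
tool_pos: [0.4572, 0.3095, 0.069]
force: [1.5, -1.7, 8.4]
tool_pos: [0.4574, 0.3096, 0.0689]
force: [1.3, -1.6, 11.8]
```

Firm stop at the expected height (TCP 0.069). One slightly firmer push, relax, then open and retreat.

```bash
python3 -m pendant '[[-0.4,[0,0,0.0005],[0,0,0]],[-0.4,[0,0,0.001],[0,0,0]],[-0.4,[0,0,0.001],[0,0,0]],[-0.4,[0,0,0.001],[0,0,0]]]'
python3 -m pendant '[[-0.4,[0,0,-0.0005],[0,0,0]],[-0.4,[0,0,-0.002],[0,0,0]],[-0.4,[0,0,-0.002],[0,0,0]]]'
python3 -m pendant '[[-0.1,[0,0,0],[0,0,0]],[0.2,[0,0,0],[0,0,0]],[0.2,[0,0,0],[0,0,0]],[0.2,[0,0,0],[0,0,0]],[0.2,[0,0,0],[0,0,0]],[0.2,[0,0,0],[0,0,0]]]'
```

```text
clock: 15.47
tool_pos: [0.4576, 0.3096, 0.0688]
orientation: [-179.9, -0.1, -9.5]
force: [-1.2, -2.5, 19.0]
opening: 0.0353
gripper_force: 30.0
clock: 15.72
tool_pos: [0.4568, 0.3094, 0.0691]
orientation: [-179.9, -0.0, -9.5]
force: [2.4, -0.7, 5.8]
opening: 0.0353
gripper_force: 30.0
clock: 16.22
tool_pos: [0.4562, 0.309, 0.0681]
orientation: [180.0, 0.0, -9.5]
force: [-0.7, -0.0, 0.2]
opening: 0.0528
gripper_force: 0.0
```

```bash
python3 -m pendant '[[0.2,[0,0,-0.02],[0,0,0]],[0.2,[0,0,-0.05],[0,0,0]],[0.2,[0,0,-0.08],[0,0,0]],[0.2,[-0.03,0,-0.10],[0,0,0]],[0.2,[-0.06,0,-0.12],[0,0,0]],[0.2,[-0.08,0,-0.12],[0,0,0]],[0.2,[-0.08,0,-0.12],[0,0,0]],[0.2,[-0.08,0,-0.12],[0,0,0]]]'
python3 - <<'E'
from h import *
p=viewer.camera_params('wrist');im=viewer.snapshot('wrist')[:,:,::-1]
s=viewer.snapshot('scene')[:,:,::-1];ps=viewer.camera_params('scene')
for z in(.054,.104,.116): print(z,w2p(p,[.4575,.3095,z]),w2p(ps,[.4575,.3095,z]))
u,v=w2p(p,[.4575,.3095,.104]).astype(int);u0,v0=u-75,max(v-75,0)
us,vs=w2p(ps,[.4575,.3095,.09]).astype(int)
a=cv2.resize(im[v0:v0+150,u0:u0+150],(400,400),interpolation=2);b=cv2.resize(s[vs-40:vs+40,us-40:us+40],(400,400),interpolation=2)
cv2.imwrite('pics/f1.png',np.hstack([a,b]));print(u0,v0,us-40,vs-40)
E
```

```text
clock: 16.88
tool_pos: [0.3768, 0.3228, 0.189]
orientation: [-179.9, -0.0, -9.4]
force: [0.4, 0.5, 0.0]
opening: 0.0525
gripper_force: 0.0
0.054 [318.28024202 104.75801029] [224.28431155 224.15339224]
0.104 [318.00347597 105.3927496 ] [222.46877547 210.98348505]
0.116 [317.92097645 105.58196262] [222.02215847 207.73891967]
243 30 182 174
```

View pics/f1.png

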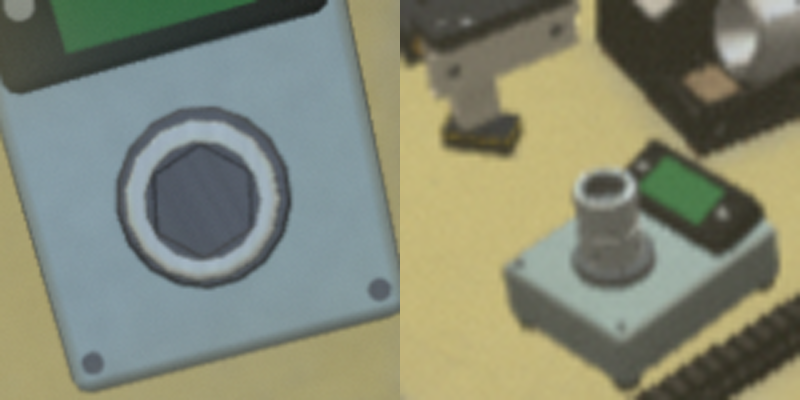

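The socket stands upright on the flange. Its rim centre is at scene pixel (223,211), which matches the predicted fully-home height (row 211; resting on the balls it would be 207.7). The gripper is clear of it.

```bash
python3 -c "
from plant import workorder
print(workorder.close_job())"
```

```text
the job is handed in; nothing more can be done
None
```

The wide socket is fully home on the tester's drive and released, and the job is handed in. It dropped on at the angle read from the camera, so no feeling for the angle was needed. The highest wrist force I read while pressing was about 19 N, and I moved nothing else.

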